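Slide a drying slab up into the rack and press it home

TASK

Slide the plaster slab with the little bowl standing on it into line with the drying rack, then push it up the ramp and over the lip until it lies flat in the rack and you feel it come up against the end stop's pad; press it home there with a firm but gentle push (about 8 N on the pad, for half a second) and let go. Plaster chips, so never push the slab with more than 25 N; do not lift the slab, keep the bowl standing on it, and leave the other things on the table where they are.

Things in the scene. Friction and masses are not known exactly. Their poses are not given: they have to be found in the camera images.
- slab_mid (a point): Centre (half-way up) of the loose square plaster slab, 110 x 110 x 22 mm, 0.22 to 0.45 kg, too wide to grip. Lies on the table before the ramp, up to 45 mm out of line and 0.3 rad askew. x and y along its sides, z up; with yaw equal to the rack's it is square to the ramp. With the bowl it takes roughly 2 to 5 N to slide, a little more up the ramp.
- bowl_mid (a point): Centre (half-way up) of the loose terracotta bowl, 68 mm across and 34 mm high, standing near the middle of the slab (top of the bowl 56 mm above the slab's underside). z is up.
- rack: Fixed wooden drying rack. Origin on the table top under the back edge of the raised lip, mid-way between the rails; x points up the ramp and into the rack, y across, z up. Along x, in mm: ramp from -120 (height 0) rising evenly to -8 (height 14); flat lip -8 to 0, height 14; 5 mm step down to the flat deck, height 9, from 0 to 200. Nothing of the rack is higher than 30 mm.
- rack_mouth (a point): Middle of the ramp's foot, on the table, 120 mm before the rack's origin; axes as the rack's. Guide rails 10 mm thick and 30 mm high stand each side of ramp and deck: 118 mm apart from 50 mm past this point to the rack's end; from there they flare outwards towards the table, about 155 mm apart at their ends, 8 mm before this point.
- stop: Fixed end stop on the deck: block 90 mm wide, 30 deep, 32 high, 136 to 150 mm past the lip. Origin on the deck under the middle of its front face; axes as the rack's. Before it, on a set screw, a stiff cork pad 70 mm wide, its face 4 to 20 mm nearer the lip than the block's, different each time and not measured: feel for it; it gives 1 mm per 20 N. Slab on it: trailing edge 6 to 36 mm past the lip.
- strip_mid (a point): Bystander: centre of a loose white glaze test tile, 90 x 28 x 8 mm, beside the rack.
- button_center (a point): Bystander: centre of a loose terracotta disc, 48 mm across, 9 mm thick, beside the rack.
- button2_center (a point): Bystander: centre of a loose pale disc, 42 mm across, 9 mm thick, beside the rack.
- jar_mid (a point): Bystander: centre of a loose closed glaze jar, 64 mm across and 75 mm high.
- lid_mid (a point): Bystander: centre of a loose round tub lid, 68 mm across, 14 mm high.
- brush_grip (a point): Bystander: grip of a loose brush, 190 mm long, lying on the table.
Things that resemble listed ones, but are neither listed nor needed, are in the scene too. Of the things shaped like the part that bears bowl_mid, the terracotta one is meant. Several things look just like the part that bears slab_mid: the one meant starts farthest to the robot's left.

How it is judged:
By the outcome, as a careful person would: the job done as asked, in the order asked, and still so for the second after the job is handed in, with the robot touching nothing.
It also fails if it takes over 72 s, if anything falls off the work surface, if the arm or the gripper's body presses on something with over 40 N, if the wrist force passes 120 N, or if a joint passes its speed limit or range.

ROBOT

A 6-joint arm with a two-finger parallel gripper is mounted at the origin on the work surface. World frame = base frame: x ahead of the robot, y to its left, z up, the work surface at z = 0. Lengths are in m, angles in rad, forces in N, time in s.
With the tool pointing down it reaches from about 0.375 to 0.975 m from the base axis. Payload 3.8 kg.
Tool frame: the origin (TCP) lies between the finger pads; the fingertips stand 19 mm ahead of it and the grasp point (between the pads) is the TCP; x points along the fingers, z is the direction in which the jaws open and shut, and the axes are right-handed (so a half turn about x gives the same grasp; the last joint's range is limited). The gripper opens to 88 mm and grips with 3 to 60 N. Pads are 18 mm wide; open, the fingers measure 123 mm over their backs; the gripper's body (75 mm by 187 mm) begins 45 mm behind the grasp point.
Start: joints at [1.223, 0.264, 1.604, -0, 1.274, -0.037], TCP at [0.206, 0.643, 0.224] pointing down, gripper open.
Joint ranges: [-2.63, 2.63], [-0.94, 2.18], [0.31, 2.57], [-1.31, 4.45], [0, 2.66], [-2.55, 2.55]. Speed limits (rad/s): [2.57, 2.57, 3.14, 3.14, 3.14, 3.14].

INTERFACE

Orientations are given as a unit quaternion [w, x, y, z].
In Python, from station import r gives the robot as it stands. The module is installed in compiled form; this text tells all that it offers.
- The arm moves only by the tool drive_tool, never from a script. Its argument "increments" is a list of rows, each a list of 3 entries, a list of its own where there are three numbers: the shift along the tool's x, y, z in m, then the turn, a rotation vector about the tool's x, y, z in degrees, then the finger opening in m, from 0 to 0.0881. In form: [[[x, y, z], [rx, ry, rz], jaw], ...]. A call has 1 to 8 rows; each row is the pose to reach, as a shift and turn from the pose measured when the call began, along the tool's axes at that moment; what a row does not reach only later rows make up. A row lasts 1/8 s, in which the tool goes at most 62.5 mm and 10.7 degrees, less where a joint would pass 70% of its speed; a pose out of reach is approached as far as the arm can. A call with a gripper value outside its range is refused whole. The fingers move at their own pace and stop on an object; the grip force is fixed at half the most. Time passes only in rows, so rows that repeat a pose let the fingers close. It gives the time, the measured TCP pose, the force and the opening at its end, in the units of the state.
- r.state(): the state, without advancing time (a new reading comes with each control period).
- r.camera(name): name is "scene" or "top"; returns the picture (480x640x3 uint8, red, green, blue); there is no depth.
- r.camera_info(name): a dict with "fx", "fy", "cx", "cy" (pixels), "pose" (4x4, takes a point from camera to world coordinates). Camera axes: x right, y down, z forward; pixel columns grow to the right and rows downward; lengths in m; the calibration is good to about 2 mm. A picture is of the moment at which its call begins. camera_info takes no time and is no camera call.
- r.job_done(): hands the job in, once; it reports no verdict.
The state is a dict: "clock": time; "qpos": joint angles; "joint_velocities": joint speeds; "joint_torque": joint torques, N m; "eef_pos": TCP position; "eef_rot": TCP orientation; "force": force on the tool from outside, world axes, zero at the start; "torque": the same for the moment, N m; "width": finger opening in m.
Only numpy, scipy, OpenCV 4.12 (cv2) and the standard library are available. Lean on these libraries where they do the work, as an engineer would, in place of code of your own. Each camera call takes 0.05 s, during which the arm holds its last target. There are 200 camera calls.

## Working session

There is one attempt and no reset: what is moved stays moved. The work goes in short steps, Python scripts to look and compute and a tool call to move; the robot and the scene stay as the last step left them, time stands still between calls to the robot, and variables do not carry over. Pictures are saved under pics/ and viewed, about 8 in all and at most 12, crops included, and the job is handed in when it is done.

Besides the shell and the picture viewer there is one more tool, called after "Emit:" by a JSON object that holds its "op" and its "data", one argument or row to a line. drive_tool: Moves the arm, as the interface text tells. Its arguments: {"type":"object","properties":{"increments":{"type":"array","items":{"type":"array"}}},"required":["increments"]}

```bash
mkdir -p pics; python3 - <<'E'
from station import r
import cv2,numpy as np
for n in("scene","top"):
    im=r.camera(n); cv2.imwrite(f"pics/{n}0.png",im[:,:,::-1]); i=r.camera_info(n)
    print(n,i["fx"],i["fy"],i["cx"],i["cy"]);print(np.round(i["pose"],3))
s=r.state();print({k:np.round(v,3).tolist() for k,v in s.items()})
E
```

```text
scene 506.4325263256915 506.4325263256915 318.7261564191943 246.49854401094655
[[-7.430e-01  3.780e-01 -5.530e-01  1.237e+00]
 [ 6.700e-01  4.210e-01 -6.120e-01  8.210e-01]
 [ 1.000e-03 -8.250e-01 -5.660e-01  7.690e-01]
 [ 0.000e+00  0.000e+00  0.000e+00  1.000e+00]]
top 472.17455433464227 472.17455433464227 310.97923922849117 235.807990128934
[[ 0.029 -0.995  0.1    0.474]
 [-0.999 -0.027  0.019  0.016]
 [-0.016 -0.1   -0.995  0.987]
 [ 0.     0.     0.     1.   ]]
{'clock': 0.1, 'qpos': [1.223, 0.265, 1.605, 0.0, 1.274, -0.037], 'joint_velocities': [0.0, -0.001, -0.005, -0.001, 0.0, 0.001], 'joint_torque': [0.001, -50.362, -35.807, 0.073, 0.023, -0.0], 'eef_pos': [0.206, 0.642, 0.223], 'eef_rot': [0.571, -0.417, 0.572, 0.416], 'force': [0.231, 0.443, -0.93], 'torque': [-0.031, -0.078, 0.02], 'width': 0.088}
```

View pics/scene0.png

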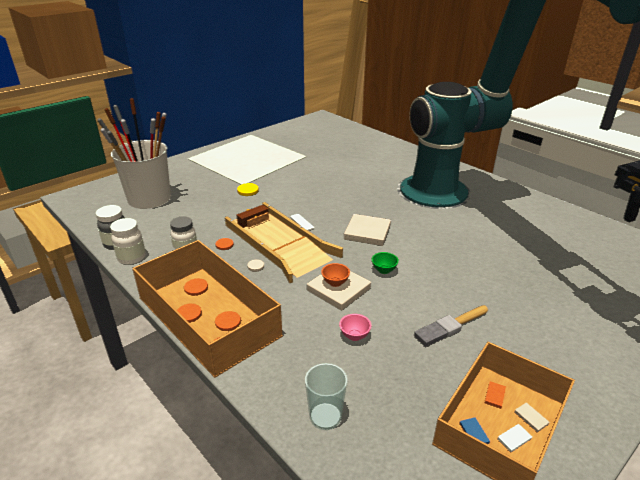

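View pics/top0.png

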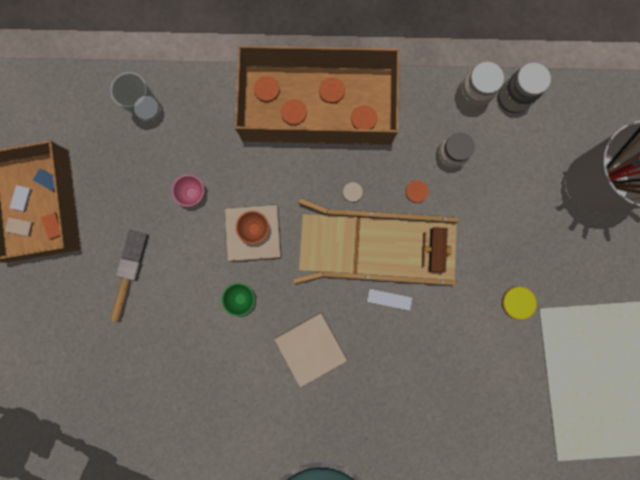

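The scene shows two look-alike slabs, at top pixels (252,233) and (311,350). The first carries the terracotta bowl and lies farthest left (+y), so it's my choice. The bowls are terracotta (252,228), green (238,299) and pink (188,191). The rack runs from its mouth at about (303,243) to the stop at (437,250), so it points right, along -y. I'll check this in one close crop.

```bash
cat > h.py <<'E'
from station import r
import cv2,numpy as np
def ray(n,uv,z):
    i=r.camera_info(n);P=np.array(i["pose"]);uv=np.atleast_2d(np.array(uv,float))
    d=np.c_[(uv[:,0]-i["cx"])/i["fx"],(uv[:,1]-i["cy"])/i["fy"],np.ones(len(uv))]@P[:3,:3].T
    return (P[:3,3]+d*((z-P[2,3])/d[:,2])[:,None])[:,:2]
def crop(im,x0,y0,x1,y1,s,f):
    c=cv2.resize(im[y0:y1,x0:x1],None,fx=s,fy=s,interpolation=cv2.INTER_CUBIC);cv2.imwrite(f,c)
E
python3 - <<'E'
from h import *
im=cv2.imread("pics/top0.png")
crop(im,215,180,470,300,3,"pics/c1.png")
hsv=cv2.cvtColor(im,cv2.COLOR_BGR2HSV)
for p in [(232,215),(270,250),(310,340),(200,260),(330,240),(400,240),(252,228),(357,245)]: print(p,hsv[p[1],p[0]])
E
```

```text
(232, 215) [ 15  54 162]
(270, 250) [ 15  55 161]
(310, 340) [ 16  51 161]
(200, 260) [ 16  25 110]
(330, 240) [ 21  93 162]
(400, 240) [ 18 102 162]
(252, 228) [  9 171 157]
(357, 245) [ 14 147 123]
```

View pics/c1.png

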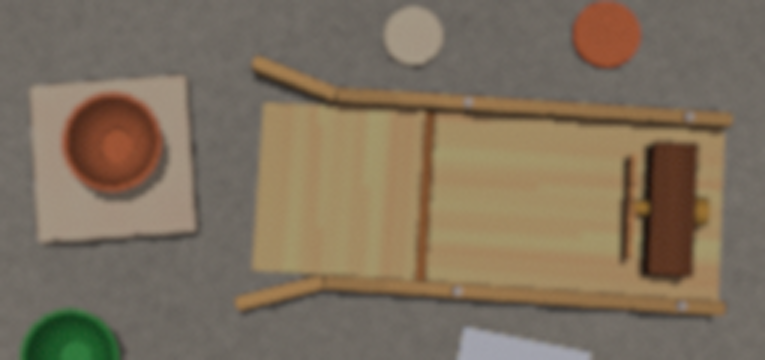

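The crop shows the bowl slab at full-frame (252,233). The rails run from about (327,212) to (458,220) and from (322,275) to (456,283). The lip band is at about (357,245), the pad at (424,249) and the stop block at (437,250).

```bash
cat >> h.py <<'E'
def look(n="top"):
    im=r.camera(n)[:,:,::-1].copy();return im,cv2.cvtColor(im,cv2.COLOR_BGR2HSV)
E
cat > m.py <<'E'
from h import *
o=np.array([215,180])
f=lambda p,z:ray("top",np.array(p)/3+o,z)
if __name__=="__main__":
    im=cv2.imread("pics/top0.png");hsv=cv2.cvtColor(im,cv2.COLOR_BGR2HSV)
    a=f([(335,96),(730,121),(322,284),(722,310)],.03)
    print("rails",a.round(4).tolist())
    for i in(0,2): d=a[i+1]-a[i];print("yaw",np.arctan2(d[1],d[0]))
    print("lip ends",f([(431,110),(421,280)],.0115).round(4).tolist())
    print("foot corners",f([(264,101),(253,270)],0).round(4).tolist())
    print("deck end",f([(725,130),(718,297)],.009).round(4).tolist())
    print("pad",f([(629,157),(624,262)],.025).round(4).tolist())
    print("block front top",f([(650,144),(643,275)],.041).round(4).tolist())
    m=cv2.inRange(hsv,(8,38,130),(22,75,255)); m[:,290:]=0;m[:190]=0;m[275:]=0;m[:,:215]=0
    b=cv2.inRange(hsv,(0,120,60),(13,255,255)); b[:,290:]=0;b[:190]=0;b[275:]=0;b[:,:215]=0
    c=max(cv2.findContours(m|b,0,1)[0],key=cv2.contourArea)
    q=ray("top",c[:,0].astype(float),.022);R=cv2.minAreaRect((q*1000).astype(np.float32));print("slab",R,cv2.boxPoints(R).round(1).tolist())
    c=max(cv2.findContours(b,0,1)[0],key=cv2.contourArea);(x,y),rr=cv2.minEnclosingCircle(c)
    print("bowl",x,y,rr,ray("top",[x,y],.054))
E
python3 m.py
```

```text
rails [[0.6197, 0.0034], [0.6096, -0.2645], [0.4917, 0.0089], [0.482, -0.2589]]
yaw -1.6083710145945274
yaw -1.6070871337450043
lip ends [[0.6144, -0.0637], [0.4967, -0.059]]
foot corners [[0.6194, 0.0528], [0.5006, 0.0568]]
deck end [[0.6062, -0.2672], [0.4909, -0.2622]]
pad [[0.5838, -0.1976], [0.5124, -0.1946]]
block front top [[0.5911, -0.208], [0.5035, -0.2037]]
slab ((575.0711669921875, 156.69932556152344), (108.32966613769531, 108.38346099853516), 5.778998374938965) [[515.7000122070312, 205.1999969482422], [526.5999755859375, 97.30000305175781], [634.4000244140625, 108.19999694824219], [623.5, 216.10000610351562]]
bowl 252.06521606445312 227.1086883544922 16.40313720703125 [[0.58169736 0.15148326]]
```

```bash
cat >> h.py <<'E'
from scipy.spatial.transform import Rotation as Ro
O=np.array([.5547,-.065]);YAW=-1.607
U=np.array([np.cos(YAW),np.sin(YAW)]);V=np.array([-U[1],U[0]])
def w(u,v):return O+u*U+v*V
def uv(p):d=np.asarray(p)[...,:2]-O;return np.stack([d@U,d@V],-1)
def plan(u,v,z,jaw):  # jaw: 'u' or 'v' axis along which jaws open; tcp height z
    s=r.state();q=s["eef_rot"];R=Ro.from_quat([q[1],q[2],q[3],q[0]])
    best=None
    for sg in(1,-1):
        zt=sg*np.append(U if jaw=='u' else V,0);xt=np.array([0,0,-1.]);T=Ro.from_matrix(np.c_[xt,np.cross(zt,xt),zt])
        rv=(R.inv()*T).as_rotvec(degrees=True)
        print("rot",rv.round(2),"j6 now",round(s["qpos"][5],2))
    print("shift",R.inv().apply(np.append(w(u,v),z)-s["eef_pos"]).round(4),"now uv",uv(s["eef_pos"]).round(4),"z",round(s["eef_pos"][2],4))
    print("axes: u",R.inv().apply(np.append(U,0)).round(3),"v",R.inv().apply(np.append(V,0)).round(3),"F uv z",np.round([s["force"][:2]@U,s["force"][:2]@V,s["force"][2]],2),"t",s["clock"])
E
python3 - <<'E'
from h import *
plan(-.222,.100,.12,'u')
for n,p,z in[("pink",(188,191),.03),("green",(238,299),.03),("jar",(458,148),.07),("flare",(215+86,180+22),.03)]:print(n,uv(ray("top",p,z)[0]))
print("slab",uv([.5751,.1567]),"bowl",uv([.5817,.1515]))
E
```

```text
rot [ 1.6427e+02 -3.0000e-02  1.6000e-01] j6 now -0.04
rot [-15.73  -0.11  -0.02] j6 now -0.04
shift [ 0.1033 -0.5841 -0.3256] now uv [-0.694  -0.3739] z 0.2227
axes: u [ 0.002 -0.271 -0.963] v [-0.001 -0.963  0.271] F uv z [-0.45  0.21 -0.93] t 0.1
pink [-0.35901129  0.08829512]
green [-0.23795125 -0.1253836 ]
jar [0.18035978 0.20023689]
flare [-0.12449519  0.07985446]
slab [-0.22229312  0.01236203] bowl [-0.21733542  0.01914592]
```

Emit:
{"op": "drive_tool", "data": {
  "increments": [
    [[0,-0.584,-0.326],[-15.7,0,0],0.05],
    [[0,-0.584,-0.326],[-15.7,0,0],0.05],
    [[0,-0.584,-0.326],[-15.7,0,0],0.05],
    [[0,-0.584,-0.326],[-15.7,0,0],0.05],
    [[0,-0.584,-0.326],[-15.7,0,0],0.05],
    [[0,-0.584,-0.326],[-15.7,0,0],0.05],
    [[0,-0.584,-0.326],[-15.7,0,0],0.05],
    [[0,-0.584,-0.326],[-15.7,0,0],0.05]
  ]
}}

```text
clock: 1.1
eef_pos: [0.5481, 0.275, 0.2231]
eef_rot: [0.508, -0.491, 0.51, 0.491]
force: [1.0, 1.4, 0.6]
width: 0.0501
```

```bash
python3 -c "
from h import *
plan(-.222,.100,.12,'u')"
```

```text
rot [ 1.7997e+02 -1.0000e-01  1.8000e-01] j6 now -1.11
rot [-0.03 -0.11 -0.06] j6 now -1.11
shift [ 0.1032 -0.1191 -0.1173] now uv [-0.3396 -0.0189] z 0.2231
axes: u [ 0.002 -0.001 -1.   ] v [-0.001 -1.     0.001] F uv z [-1.47  0.94  0.57] t 1.1
```

Emit:
{"op": "drive_tool", "data": {
  "increments": [
    [[0,-0.119,-0.117],[0,0,0],0.05],
    [[0,-0.119,-0.117],[0,0,0],0.05],
    [[0,-0.119,-0.117],[0,0,0],0.05],
    [[0.06,-0.119,-0.117],[0,0,0],0.05],
    [[0.12,-0.119,-0.117],[0,0,0],0.05],
    [[0.17,-0.119,-0.117],[0,0,0],0.05],
    [[0.195,-0.119,-0.117],[0,0,0],0.05],
    [[0.195,-0.119,-0.117],[0,0,0],0.05]
  ]
}}

```text
clock: 2.1
eef_pos: [0.6594, 0.1527, 0.0244]
eef_rot: [0.506, -0.49, 0.512, 0.492]
force: [-0.7, 0.4, 0.4]
width: 0.0499
```

```bash
python3 -c "
from h import *
plan(-.222,.064,.028,'u')
im,_=look();cv2.imwrite('pics/top1.png',im);crop(im,180,150,380,300,4,'pics/c2.png')"
```

```text
rot [179.96  -0.74   0.33] j6 now -1.34
rot [-0.04 -0.21 -0.47] j6 now -1.34
shift [-0.0034  0.0327  0.0006] now uv [-0.2213  0.0967] z 0.0244
axes: u [ 0.004 -0.001 -1.   ] v [-0.008 -1.     0.001] F uv z [-0.39 -0.72  0.44] t 2.1
```

View pics/c2.png

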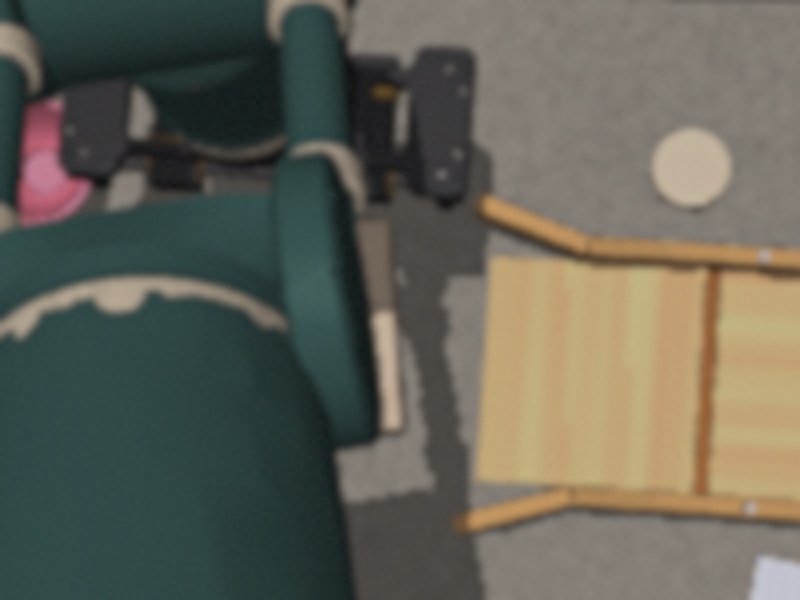

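The arm hides most of the slab from the top camera. Its leading edge is visible at crop (385,330), in front of the fingers, and nothing has moved. Next I push sideways at modest speed.

Emit:
{"op": "drive_tool", "data": {
  "increments": [
    [[-0.003,0.005,0],[0,0,0],0.05],
    [[-0.003,0.01,0],[0,0,0],0.05],
    [[-0.003,0.014,0],[0,0,0],0.05],
    [[-0.003,0.018,0],[0,0,0],0.05],
    [[-0.003,0.022,0],[0,0,0],0.05],
    [[-0.003,0.026,0],[0,0,0],0.05],
    [[-0.003,0.03,0],[0,0,0],0.05],
    [[-0.003,0.033,0],[0,0,0],0.05]
  ]
}}

```text
clock: 3.15
eef_pos: [0.628, 0.1544, 0.0298]
eef_rot: [0.507, -0.49, 0.511, 0.491]
force: [-0.4, -0.7, -0.0]
width: 0.05
```

```bash
python3 -c "
from h import *
plan(-.222,.064,.028,'u')"
```

```text
rot [179.97  -0.38   0.24] j6 now -1.33
rot [-0.03 -0.15 -0.24] j6 now -1.33
shift [0.0018 0.0013 0.0001] now uv [-0.2219  0.0654] z 0.0298
axes: u [ 0.003 -0.001 -1.   ] v [-0.004 -1.     0.001] F uv z [ 0.67 -0.35 -0.02] t 3.15
```

```bash
python3 -c "
from h import *
im,_=look('scene');cv2.imwrite('pics/sc1.png',im);crop(im,240,180,440,330,4,'pics/c3.png')"
```

```text
(no output)
```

View pics/c3.png

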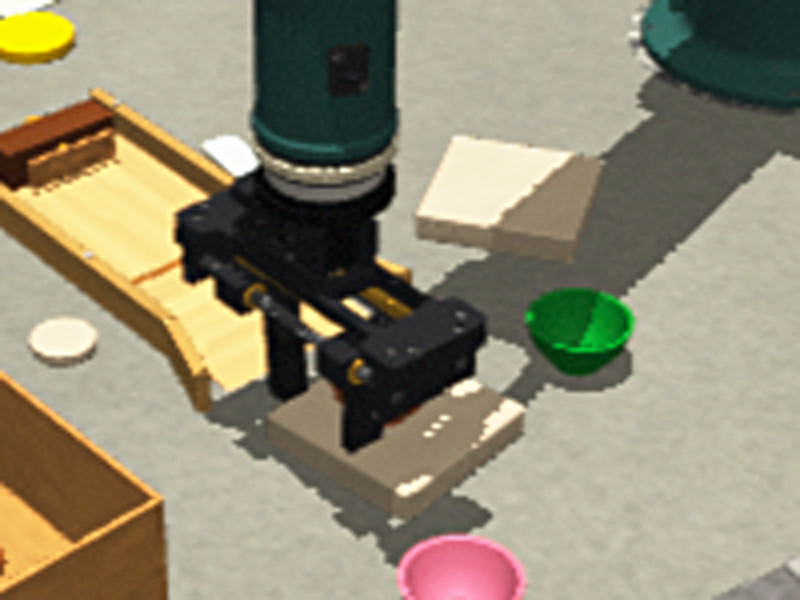

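```bash
cat >> h.py <<'E'
def proj(n,p):
    i=r.camera_info(n);P=np.array(i["pose"]);c=(np.atleast_2d(p)-P[:3,3])@P[:3,:3]
    return np.c_[c[:,0]/c[:,2]*i["fx"]+i["cx"],c[:,1]/c[:,2]*i["fy"]+i["cy"]]
E
python3 -c "
from h import *
s=r.state();q=s['eef_rot'];R=Ro.from_quat([q[1],q[2],q[3],q[0]])
loc=np.array([[.019,y,z] for z in(-.0335,.0335) for y in(-.009,.009)])
P=s['eef_pos']+R.apply(loc);print(P.round(3));print(((proj('scene',P)-[240,180])*4).round())
print('slab corners now', [ (c,ray('scene',np.array(c)/4+[240,180],.022)[0].round(4), uv(ray('scene',np.array(c)/4+[240,180],.022)[0]).round(4)) for c in [(270,418),(400,495),(524,405)]])
"
```

```text
[[0.635 0.12  0.011]
 [0.617 0.121 0.011]
 [0.638 0.187 0.011]
 [0.62  0.188 0.011]]
[[274. 440.]
 [298. 428.]
 [349. 499.]
 [373. 485.]]
slab corners now [((270, 418), array([0.6324, 0.1135]), array([-0.1812,  0.0712])), ((400, 495), array([0.6234, 0.2139]), array([-0.2812,  0.0586])), ((524, 405), array([0.5125, 0.2048]), array([-0.2681, -0.0519]))]
```

```bash
python3 -c "
from h import *
for z in(.011,.02,.03,.035,.04,.05):
  print(z,[((proj('scene',[[x,y,z]])-[240,180])*4).round()[0].tolist() for x,y in((.627,.1205),(.629,.1875))], ray('scene',[240+360/4,180+450/4],z).round(4),ray('scene',[240+286/4,180+397/4],z).round(4))
im=cv2.imread('pics/sc1.png');crop(im,295,255,355,315,10,'pics/c4.png')
"
```

```text
0.011 [[285.0, 434.0], [360.0, 491.0]] [[0.604  0.1606]] [[0.6031 0.0943]]
0.02 [[285.0, 422.0], [360.0, 479.0]] [[0.6115 0.1685]] [[0.6106 0.1029]]
0.03 [[285.0, 409.0], [361.0, 466.0]] [[0.6199 0.1772]] [[0.619  0.1125]]
0.035 [[285.0, 402.0], [361.0, 459.0]] [[0.6241 0.1816]] [[0.6232 0.1173]]
0.04 [[285.0, 395.0], [361.0, 452.0]] [[0.6282 0.1859]] [[0.6274 0.1221]]
0.05 [[285.0, 382.0], [361.0, 438.0]] [[0.6366 0.1947]] [[0.6357 0.1317]]
```

View pics/c4.png

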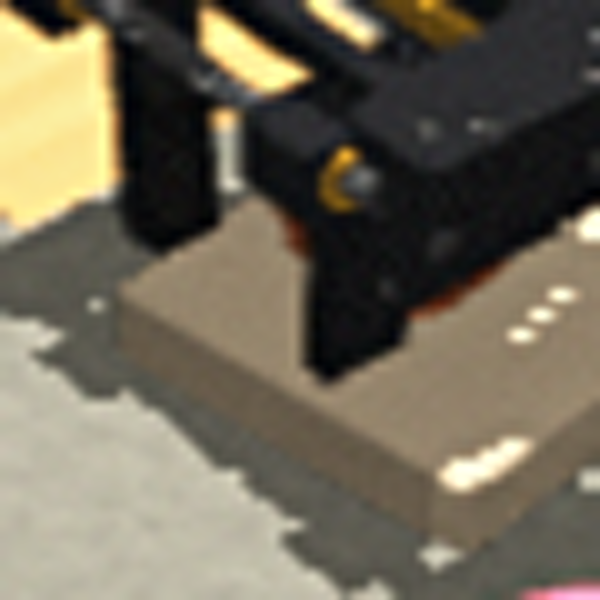

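This crop shows both fingertips, at crop (170,245) and (335,380), hovering about 17 mm above the slab top. The slab hasn't moved. The tips sit higher than the reported TCP height implies, so I'll back off beside the slab and feel for the table.

Emit:
{"op": "drive_tool", "data": {
  "increments": [
    [[0,-0.036,0],[0,0,0],0.05],
    [[0,-0.036,0],[0,0,0],0.05],
    [[0.004,-0.036,0],[0,0,0],0.05],
    [[0.007,-0.036,0],[0,0,0],0.05],
    [[0.009,-0.036,0],[0,0,0],0.05],
    [[0.011,-0.036,0],[0,0,0],0.05],
    [[0.013,-0.036,0],[0,0,0],0.05],
    [[0.013,-0.036,0],[0,0,0],0.05]
  ]
}}

```text
clock: 4.2
eef_pos: [0.6634, 0.153, 0.0164]
eef_rot: [0.507, -0.49, 0.511, 0.491]
force: [0.8, 0.6, -0.3]
width: 0.05
```

```bash
python3 -c "
from h import *
plan(-.222,.1,.028,'u')
im,_=look('scene');cv2.imwrite('pics/sc2.png',im);crop(im,290,250,365,325,8,'pics/c5.png')
s=r.state();P=s['eef_pos']
for y in(-.0335,.0335): print([((proj('scene',[[P[0],P[1]+y,z]])-[290,250])*8).round()[0].tolist() for z in(0,.01,.02,.03)])
"
```

```text
rot [179.97  -0.45   0.26] j6 now -1.34
rot [-0.03 -0.16 -0.29] j6 now -1.34
shift [-0.0116  0.0008  0.0002] now uv [-0.2218  0.1008] z 0.0164
axes: u [ 0.003 -0.001 -1.   ] v [-0.005 -1.     0.001] F uv z [-0.64  0.77 -0.28] t 4.2
[[74.0, 389.0], [73.0, 363.0], [72.0, 336.0], [72.0, 309.0]]
[[228.0, 505.0], [228.0, 478.0], [228.0, 451.0], [228.0, 423.0]]
```

View pics/c5.png

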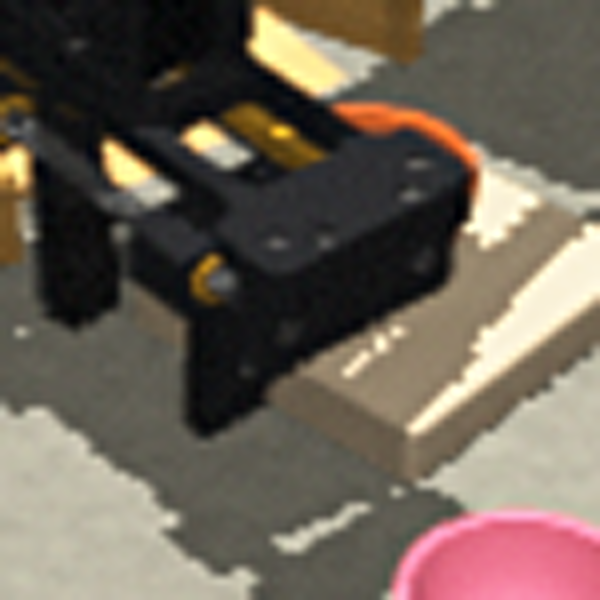

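The tips at crop (75,325) and (215,435) project to a height of about 25 mm while the reported TCP z is 16 mm, and there's no contact force. So the reported z isn't a reliable guide to the tip. I'll keep feeling downward.

Emit:
{"op": "drive_tool", "data": {
  "increments": [
    [[0.006,0,0],[0,0,0],0.05],
    [[0.01,0,0],[0,0,0],0.05],
    [[0.013,0,0],[0,0,0],0.05],
    [[0.015,0,0],[0,0,0],0.05],
    [[0.016,0,0],[0,0,0],0.05],
    [[0.017,0,0],[0,0,0],0.05],
    [[0.018,0,0],[0,0,0],0.05],
    [[0.018,0,0],[0,0,0],0.05]
  ]
}}

```text
clock: 5.25
eef_pos: [0.6634, 0.1529, -0.0014]
eef_rot: [0.507, -0.49, 0.511, 0.491]
force: [-0.4, -0.4, -0.1]
width: 0.0502
```

Emit:
{"op": "drive_tool", "data": {
  "increments": [
    [[0.001,0,0],[0,0,0],0.05],
    [[0.002,0,0],[0,0,0],0.05],
    [[0.003,0,0],[0,0,0],0.05],
    [[0.003,0,0],[0,0,0],0.05]
  ]
}}

```text
clock: 5.75
eef_pos: [0.6633, 0.1529, -0.0046]
eef_rot: [0.507, -0.49, 0.511, 0.491]
force: [-0.3, -0.0, 0.1]
width: 0.0503
```

```bash
python3 -c "
from h import *
plan(-.222,.1,.0,'u')
im,_=look('scene');cv2.imwrite('pics/sc3.png',im);crop(im,270,210,370,310,6,'pics/c6.png')
s=r.state();P=s['eef_pos']
for y in(-.0335,.0335): print([((proj('scene',[[P[0],P[1]+y,z]])-[270,210])*6).round()[0].tolist() for z in(0,.01,.02,.06)])
"
```

```text
rot [179.97  -0.45   0.26] j6 now -1.34
rot [-0.03 -0.16 -0.29] j6 now -1.34
shift [-0.0046  0.0007  0.0003] now uv [-0.2217  0.1007] z -0.0046
axes: u [ 0.003 -0.001 -1.   ] v [-0.005 -1.     0.001] F uv z [ 0.02 -0.3   0.07] t 5.75
[[176.0, 532.0], [175.0, 512.0], [175.0, 492.0], [172.0, 410.0]]
[[291.0, 618.0], [291.0, 598.0], [291.0, 578.0], [291.0, 495.0]]
```

View pics/c6.png

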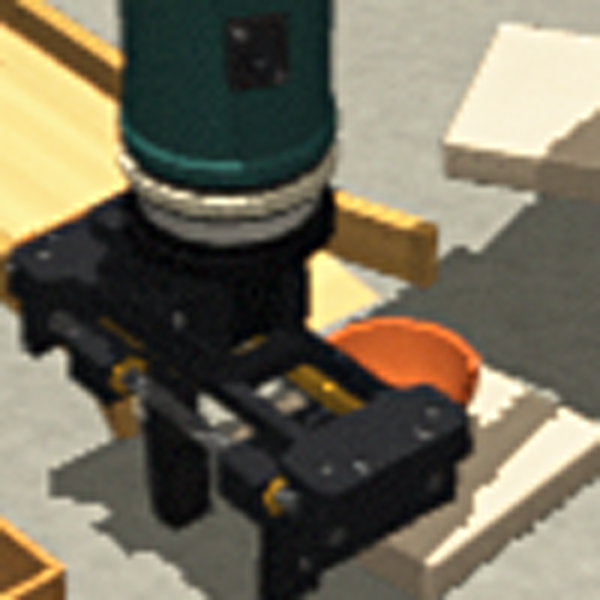

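```bash
python3 -c "
from h import *
P=r.state()['eef_pos']
for a in(-.0375,.0375):
 for b in (-.0935,.0935): 
  print(a,b,[((proj('scene',[[P[0]+a,P[1]+b,z]])-[270,210])*6).round()[0].tolist() for z in(.04,.05,.06,.07,.08,.1)])
"
```

```text
-0.0375 -0.0935 [[148.0, 342.0], [148.0, 322.0], [147.0, 301.0], [146.0, 281.0], [146.0, 260.0], [144.0, 218.0]]
-0.0375 0.0935 [[479.0, 572.0], [480.0, 551.0], [481.0, 529.0], [482.0, 508.0], [483.0, 486.0], [485.0, 442.0]]
0.0375 -0.0935 [[-1.0, 420.0], [-2.0, 399.0], [-4.0, 378.0], [-5.0, 358.0], [-7.0, 337.0], [-9.0, 294.0]]
0.0375 0.0935 [[326.0, 667.0], [327.0, 645.0], [327.0, 624.0], [327.0, 602.0], [327.0, 580.0], [328.0, 535.0]]
```

```bash
python3 -c "
from h import *
for z in(.1,.12,.14): print(z,ray('top',[(247,181),(298.5,162),(298.5,199.5),(195,171)],z).round(3).tolist())
s=r.state();print(np.round(s['qpos'],4),s['eef_rot'])
"
```

```text
0.1 [[0.665, 0.158], [0.704, 0.061], [0.632, 0.058], [0.682, 0.259]]
0.12 [[0.661, 0.155], [0.699, 0.06], [0.628, 0.058], [0.677, 0.254]]
0.14 [[0.656, 0.152], [0.694, 0.059], [0.625, 0.057], [0.673, 0.248]]
[ 0.1908  0.4879  1.7547 -0.0021  0.9044 -1.3419] [ 0.50718546 -0.49015027  0.51104246  0.4912751 ]
```

The top picture puts the gripper body at (.661,.155), matching the reported x and y. So only z is biased: true tip height ≈ reported z + 8.5 mm, and it's constant across three views. I'll push sideways with the tips about 8 mm high.

Emit:
{"op": "drive_tool", "data": {
  "increments": [
    [[-0.004,0.008,0],[0,0,0],0.05],
    [[-0.004,0.014,0],[0,0,0],0.05],
    [[-0.004,0.018,0],[0,0,0],0.05],
    [[-0.004,0.022,0],[0,0,0],0.05],
    [[-0.004,0.025,0],[0,0,0],0.05]
  ]
}}

```text
clock: 6.42
eef_pos: [0.6386, 0.1538, -0.0002]
eef_rot: [0.507, -0.49, 0.511, 0.491]
force: [1.0, -0.5, -0.5]
width: 0.0499
```

Emit:
{"op": "drive_tool", "data": {
  "increments": [
    [[0,0.003,0],[0,0,0],0.05],
    [[0,0.006,0],[0,0,0],0.05],
    [[0,0.008,0],[0,0,0],0.05]
  ]
}}

```text
clock: 6.8
eef_pos: [0.6305, 0.1541, -0.0002]
eef_rot: [0.507, -0.49, 0.511, 0.491]
force: [1.4, -0.3, 0.2]
width: 0.0498
```

```bash
python3 -c "
from h import *
plan(-.222,.064,.0,'u')"
```

```text
rot [179.98  -0.35   0.26] j6 now -1.33
rot [-0.02 -0.17 -0.22] j6 now -1.33
shift [-0.0001  0.0038  0.0003] now uv [-0.2217  0.0678] z -0.0002
axes: u [ 0.003 -0.    -1.   ] v [-0.004 -1.     0.   ] F uv z [0.2  1.41 0.24] t 6.8
```

Emit:
{"op": "drive_tool", "data": {
  "increments": [
    [[0,0.002,0],[0,0,0],0.05],
    [[0,0.004,0],[0,0,0],0.05],
    [[0,0.004,0],[0,0,0],0.05],
    [[0,-0.01,0],[0,0,0],0.05],
    [[0,-0.03,0],[0,0,0],0.05],
    [[-0.06,-0.03,0],[0,0,0],0.05],
    [[-0.12,-0.03,0],[0,0,0],0.05],
    [[-0.12,-0.03,0],[0,0,0],0.05]
  ]
}}

```text
clock: 7.8
eef_pos: [0.6668, 0.1543, 0.1274]
eef_rot: [0.511, -0.493, 0.507, 0.489]
force: [-0.4, 0.5, 0.4]
width: 0.05
```

```bash
python3 -c "
from h import *
plan(-.45,0.,.09,'v')"
```

```text
rot [89.97  0.41  0.38] j6 now -1.34
rot [-90.03  -0.38   0.41] j6 now -1.34
shift [0.0365 0.1046 0.2267] now uv [-0.2232  0.1041] z 0.1274
axes: u [-0.    -0.001 -1.   ] v [ 0.009 -1.     0.001] F uv z [-0.53 -0.46  0.37] t 7.8
```

Emit:
{"op": "drive_tool", "data": {
  "increments": [
    [[0,0.05,0.227],[90,0,0],0.05],
    [[0,0.08,0.227],[90,0,0],0.05],
    [[0,0.105,0.227],[90,0,0],0.05],
    [[0,0.105,0.227],[90,0,0],0.05],
    [[0,0.105,0.227],[90,0,0],0.05],
    [[0,0.105,0.227],[90,0,0],0.05],
    [[0,0.105,0.227],[90,0,0],0.05],
    [[0,0.105,0.227],[90,0,0],0.05]
  ]
}}

```text
clock: 8.8
eef_pos: [0.57, 0.3851, 0.1252]
eef_rot: [0.709, -0.013, 0.705, 0.013]
force: [-0.6, 0.3, -0.6]
width: 0.0499
```

```bash
cat >> h.py <<'E'
def slab(zs=.022,f=None):
    im,hsv=look();m=cv2.inRange(hsv,(8,38,90),(22,80,255));b=cv2.inRange(hsv,(0,120,60),(13,255,255))
    for a in(m,b): a[:,:150]=0;a[:,420]=0;a[:185]=0;a[295:]=0
    k=np.ones((3,3),np.uint8);m2=cv2.morphologyEx(m|b,cv2.MORPH_OPEN,k)
    if f: crop(im,200,170,400,310,4,f)
    for c in sorted(cv2.findContours(m2,0,1)[0],key=cv2.contourArea)[-2:]:
        q=uv(ray("top",c[:,0].astype(float),zs))*1000;R=cv2.minAreaRect(q.astype(np.float32));print("rect uv mm",np.round(R[0],1),np.round(R[1],1),round(R[2],2))
    for c in sorted(cv2.findContours(b,0,1)[0],key=cv2.contourArea)[-2:]:
        (x,y),rr=cv2.minEnclosingCircle(c);print("bowl?",round(x),round(y),round(rr,1),(uv(ray("top",[x,y],zs+.032)[0])*1000).round(1))
E
python3 -c "
from h import *
slab(f='pics/c7.png')
plan(-.31,0.,.03,'v')"
```

```text
rect uv mm [161.7   0.8] [29.1 89.3] 0.06
rect uv mm [-227.1   -1.7] [111.6 111.4] 1.85
bowl? 438 250 22.4 [153.   -2.7]
bowl? 249 234 16.4 [-222.2    5.4]
rot [3.84 0.38 0.03] j6 now 0.53
rot [-1.7615e+02 -4.0000e-02  5.9000e-01] j6 now 0.53
shift [ 0.0952 -0.14   -0.0091] now uv [-0.4503 -0.0009] z 0.1252
axes: u [ 0.    -0.998 -0.067] v [ 0.007 -0.067  0.998] F uv z [ 0.38 -0.43 -0.51] t 8.85
```

View pics/c7.png

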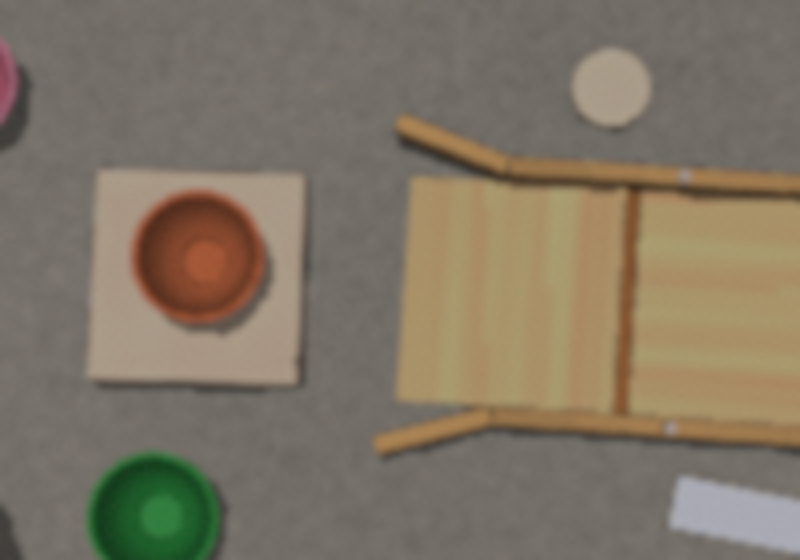

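The slab now sits at u=-227, v=-1.7 mm and is 1.9° off square. The bowl is standing at crop (198,257) and the rack is unmoved. The two-finger push from behind will square the slab.

Emit:
{"op": "drive_tool", "data": {
  "increments": [
    [[0,-0.05,-0.01],[3.8,0,0],0.05],
    [[0,-0.1,-0.01],[3.8,0,0],0.05],
    [[0,-0.14,-0.01],[3.8,0,0],0.05],
    [[0.03,-0.14,-0.01],[3.8,0,0],0.05],
    [[0.07,-0.14,-0.01],[3.8,0,0],0.05],
    [[0.105,-0.14,-0.01],[3.8,0,0],0.05],
    [[0.124,-0.14,-0.01],[3.8,0,0],0.05],
    [[0.124,-0.14,-0.01],[3.8,0,0],0.05]
  ]
}}

```text
clock: 9.85
eef_pos: [0.5638, 0.2442, -0.0008]
eef_rot: [0.708, 0.011, 0.706, -0.013]
force: [0.7, 0.1, 0.1]
width: 0.0501
```

```bash
python3 -c "
from h import *
plan(-.256,-.001,.0,'v')"
```

```text
rot [0.11 0.17 0.1 ] j6 now 0.41
rot [-1.7989e+02 -1.6000e-01  2.7000e-01] j6 now 0.41
shift [-0.0007 -0.0533  0.001 ] now uv [-0.3093 -0.0021] z -0.0008
axes: u [ 0.002 -1.    -0.002] v [ 0.003 -0.002  1.   ] F uv z [-0.09  0.7   0.05] t 9.85
```

Emit:
{"op": "drive_tool", "data": {
  "increments": [
    [[0,-0.012,0.001],[0,0,0],0.05],
    [[0,-0.017,0.001],[0,0,0],0.05],
    [[0,-0.022,0.001],[0,0,0],0.05],
    [[0,-0.028,0.001],[0,0,0],0.05],
    [[0,-0.034,0.001],[0,0,0],0.05],
    [[0,-0.04,0.001],[0,0,0],0.05],
    [[0,-0.047,0.001],[0,0,0],0.05],
    [[0,-0.054,0.001],[0,0,0],0.05]
  ]
}}

```text
clock: 10.85
eef_pos: [0.5628, 0.1897, -0.0007]
eef_rot: [0.708, 0.012, 0.706, -0.013]
force: [-0.3, 3.2, 1.7]
width: 0.0501
```

```bash
python3 -c "
from h import *
plan(-.2,-.001,.0,'v')
slab(f='pics/c8.png')"
```

```text
rot [0.1  0.16 0.1 ] j6 now 0.32
rot [-1.799e+02 -1.600e-01  2.500e-01] j6 now 0.32
shift [-0.0006 -0.0548 -0.    ] now uv [-0.2548 -0.0011] z -0.0007
axes: u [ 0.002 -1.    -0.002] v [ 0.003 -0.002  1.   ] F uv z [-3.22 -0.37  1.69] t 10.85
rect uv mm [161.6   1. ] [29.3 89.6] 0.06
rect uv mm [-185.8   -4.4] [111.9 106.7] 89.85
bowl? 438 250 22.6 [153.   -2.1]
bowl? 268 236 16.4 [-183.5    2.7]
```

View pics/c8.png

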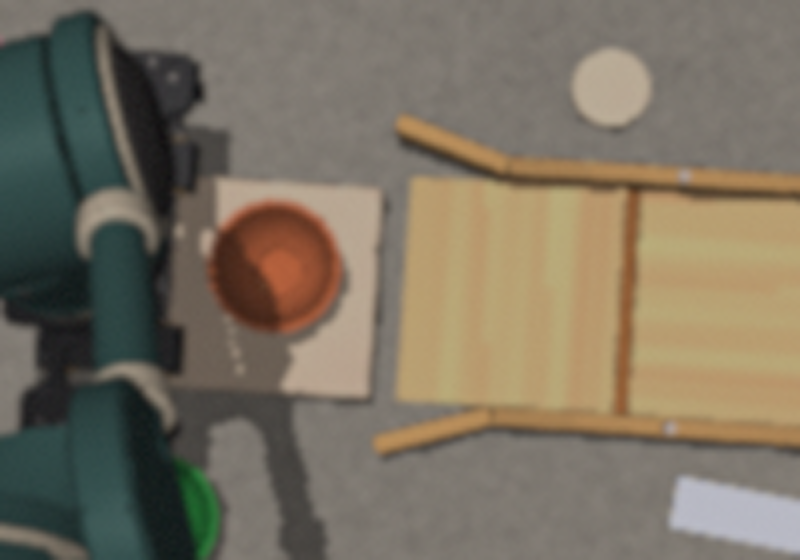

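The front edge is square to the rack but about 3–4 mm towards -v: its middle is at crop (376,294), against the rack centreline at (376,288). I'll back off, raise the tips to about 14 mm, then push on with a slight +v drift.

Emit:
{"op": "drive_tool", "data": {
  "increments": [
    [[-0.006,0.005,0],[0,0,0],0.05],
    [[-0.006,0.003,0],[0,0,0],0.05],
    [[-0.006,-0.004,0],[0,0,0],0.05],
    [[-0.006,-0.011,0.0005],[0,0,0],0.05],
    [[-0.006,-0.018,0.0012],[0,0,0],0.05],
    [[-0.006,-0.025,0.002],[0,0,0],0.05],
    [[-0.006,-0.032,0.0027],[0,0,0],0.05],
    [[-0.006,-0.039,0.0033],[0,0,0],0.05]
  ]
}}

```text
clock: 11.9
eef_pos: [0.5646, 0.1492, 0.0052]
eef_rot: [0.708, 0.011, 0.706, -0.013]
force: [-0.5, 2.5, 0.6]
width: 0.05
```

```bash
python3 -c "
from h import *
plan(-.16,-.00,.006,'v')
slab()
im,hsv=look()
# leading-edge side extents: slab columns near leading edge
m=cv2.inRange(hsv,(8,38,90),(18,75,255))
for c in range(280,318,3):
    rr=np.where(m[195:290,c])[0]
    if len(rr): print(c,rr.min()+195,rr.max()+195,len(rr),end=' | ')
"
```

```text
rot [0.09 0.13 0.15] j6 now 0.25
rot [-179.91   -0.24    0.21] j6 now 0.25
shift [-0.0007 -0.0544 -0.0022] now uv [-0.2144  0.0021] z 0.0052
axes: u [ 0.003 -1.    -0.002] v [ 0.002 -0.002  1.   ] F uv z [-2.52 -0.64  0.56] t 11.9
rect uv mm [161.6   1. ] [30.4 88.7] 2.08
rect uv mm [-150.4  -10.3] [133.8 114.8] 89.88
bowl? 438 250 22.6 [153.   -2.1]
bowl? 288 236 16.5 [-145.     5.8]
280 214 267 24 | 283 214 266 20 | 286 214 267 20 | 289 214 268 20 | 292 215 281 23 | 295 215 284 24 | 298 199 283 32 | 301 198 282 36 | 304 199 275 45 | 307 200 274 58 | 310 201 273 59 | 313 202 279 50 | 316 204 213 2 |
```

Emit:
{"op": "drive_tool", "data": {
  "increments": [
    [[0,-0.006,0],[0,0,0],0.05],
    [[0,-0.013,0],[0,0,0],0.05],
    [[0,-0.02,0],[0,0,0],0.05],
    [[0,-0.027,0],[0,0,0],0.05],
    [[0,-0.034,0],[0,0,0],0.05],
    [[0,-0.041,0],[0,0,0],0.05],
    [[0,-0.048,0],[0,0,0],0.05],
    [[0,-0.055,0],[0,0,0],0.05]
  ]
}}

```text
clock: 13.0
eef_pos: [0.5623, 0.0931, 0.0051]
eef_rot: [0.708, 0.011, 0.706, -0.014]
force: [0.6, 1.5, -0.6]
width: 0.0498
```

```bash
python3 -c "
from h import *
plan(-.1,0,.006,'v')
slab(.028)
s=r.state();print(s['torque'])"
```

```text
rot [0.07 0.1  0.2 ] j6 now 0.16
rot [-1.7993e+02 -3.2000e-01  1.5000e-01] j6 now 0.16
shift [-0.0007 -0.0583 -0.002 ] now uv [-0.1583  0.0019] z 0.0051
axes: u [ 0.004 -1.    -0.001] v [ 0.002 -0.001  1.   ] F uv z [-1.54  0.51 -0.61] t 13.0
rect uv mm [160.1   0.5] [30.2 88.1] 2.08
rect uv mm [-89.    0.2] [103.9 114.3] 0.19
bowl? 316 237 16.3 [-88.8   6.4]
bowl? 438 250 22.6 [151.2  -2.6]
[-0.07586725  0.0871319  -0.0239193 ]
```

Emit:
{"op": "drive_tool", "data": {
  "increments": [
    [[0,-0.007,0],[0,0,0],0.05],
    [[0,-0.015,0],[0,0,0],0.05],
    [[0,-0.023,0],[0,0,0],0.05],
    [[0,-0.031,0],[0,0,0],0.05],
    [[0,-0.039,0],[0,0,0],0.05],
    [[0,-0.047,0],[0,0,0],0.05],
    [[0,-0.055,0],[0,0,0],0.05],
    [[0,-0.062,0],[0,0,0],0.05]
  ]
}}

```text
clock: 14.05
eef_pos: [0.5602, 0.0299, 0.0055]
eef_rot: [0.708, 0.011, 0.706, -0.014]
force: [0.7, 4.0, 3.0]
width: 0.05
```

```bash
python3 -c "
from h import *
plan(-.07,0.001,.014,'v')
slab(.030)
im,_=look('scene');cv2.imwrite('pics/sc4.png',im);crop(im,210,180,350,285,5,'pics/c9.png')
s=r.state();P=s['eef_pos']
for y in(-.0335,.0335): print([((proj('scene',[[P[0]+y,P[1],z]])-[210,180])*5).round()[0].tolist() for z in(.005,.015,.025)])"
```

```text
rot [0.06 0.1  0.24] j6 now 0.05
rot [-1.7994e+02 -3.7000e-01  1.5000e-01] j6 now 0.05
shift [-0.0084 -0.025  -0.001 ] now uv [-0.095  0.002] z 0.0055
axes: u [ 0.004 -1.    -0.001] v [ 0.002 -0.001  1.   ] F uv z [-4.02  0.58  3.03] t 14.05
rect uv mm [159.6   0.3] [29.  88.9] 0.06
rect uv mm [-9.   0.6] [112.7  70.6] 89.98
bowl? 414 193 9.9 [ 98.2 105.8]
bowl? 438 250 22.6 [151.1  -2.8]
[[536.0, 386.0], [536.0, 370.0], [536.0, 354.0]]
[[436.0, 438.0], [436.0, 422.0], [436.0, 406.0]]
```

View pics/c9.png

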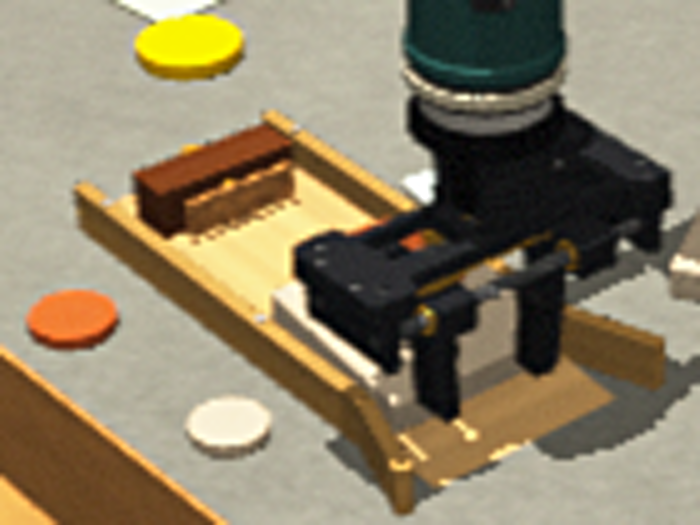

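The crop shows the slab between the rails on the ramp, the bowl upright behind the gripper at about (410,240), and the tips at (440,415) behind the slab. Next I push a little further, back off, raise the tips to about 22 mm and return.

Emit:
{"op": "drive_tool", "data": {
  "increments": [
    [[0,-0.006,-0.001],[0,0,0],0.05],
    [[0,-0.012,-0.001],[0,0,0],0.05],
    [[0,-0.006,-0.001],[0,0,0],0.05],
    [[-0.008,-0.006,-0.001],[0,0,0],0.05],
    [[-0.008,-0.006,-0.001],[0,0,0],0.05],
    [[-0.008,-0.012,-0.001],[0,0,0],0.05],
    [[-0.008,-0.017,-0.001],[0,0,0],0.05],
    [[-0.008,-0.022,-0.001],[0,0,0],0.05]
  ]
}}

```text
clock: 15.15
eef_pos: [0.5585, 0.0075, 0.0137]
eef_rot: [0.708, 0.011, 0.706, -0.014]
force: [-0.5, 4.2, 3.6]
width: 0.05
```

```bash
python3 -c "
from h import *
plan(-.03,0.001,.0135,'v')
slab(.030)"
```

```text
rot [0.02 0.11 0.24] j6 now 0.01
rot [-179.98   -0.38    0.18] j6 now 0.01
shift [ 0.0004 -0.0425 -0.0002] now uv [-0.0725  0.0012] z 0.0137
axes: u [ 0.004 -1.    -0.   ] v [ 0.002 -0.     1.   ] F uv z [-4.21 -0.62  3.6 ] t 15.15
rect uv mm [159.6  -0.2] [29.  89.8] 0.06
rect uv mm [19.6 -0.2] [ 58.2 110.9] 0.36
bowl? 414 193 9.9 [ 98.2 105.8]
bowl? 438 250 22.6 [151.1  -2.8]
```

Emit:
{"op": "drive_tool", "data": {
  "increments": [
    [[0,-0.005,0],[0,0,0],0.05],
    [[0,-0.01,0],[0,0,0],0.05],
    [[0,-0.015,0],[0,0,0],0.05],
    [[0,-0.02,0],[0,0,0],0.05],
    [[0,-0.025,0],[0,0,0],0.05]
  ]
}}

```text
clock: 15.82
eef_pos: [0.5568, -0.0189, 0.0131]
eef_rot: [0.707, 0.011, 0.707, -0.015]
force: [-0.4, 0.9, -1.0]
width: 0.0498
```

```bash
python3 -c "
from h import *
plan(-.01,0.001,.0135,'v')
slab(.033)
im,_=look('scene');cv2.imwrite('pics/sc5.png',im);crop(im,200,175,340,280,5,'pics/c10.png')"
```

```text
rot [0.02 0.02 0.3 ] j6 now -0.03
rot [-1.7997e+02 -4.7000e-01  4.0000e-02] j6 now -0.03
shift [-0.0002 -0.0362  0.0006] now uv [-0.0462  0.0004] z 0.0131
axes: u [ 0.005 -1.    -0.   ] v [ 0. -0.  1.] F uv z [-0.91 -0.39 -0.98] t 15.825
rect uv mm [ 14.7 -36.7] [40.2 40.2] 2.93
rect uv mm [158.9  -0. ] [28.9 88.6] 0.06
bowl? 414 193 9.9 [ 97.7 105.2]
bowl? 438 250 22.6 [150.3  -3.1]
```

View pics/c10.png

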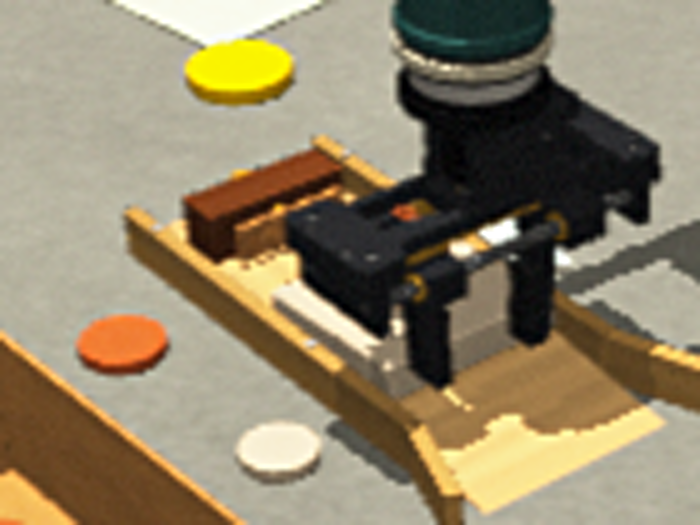

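The crop shows the slab past the lip, the fingers at (430,380) and (530,340) behind it, and the bowl upright at about (405,212). Twelve pictures have been viewed, so from here I rely on numbers only.

Emit:
{"op": "drive_tool", "data": {
  "increments": [
    [[0,-0.005,0],[0,0,0],0.05],
    [[0,-0.01,0],[0,0,0],0.05],
    [[0,-0.015,0],[0,0,0],0.05],
    [[0,-0.02,0],[0,0,0],0.05],
    [[0,-0.025,0],[0,0,0],0.05],
    [[0,-0.03,0],[0,0,0],0.05],
    [[0,-0.034,0],[0,0,0],0.05]
  ]
}}

```text
clock: 16.8
eef_pos: [0.5558, -0.0534, 0.0135]
eef_rot: [0.707, 0.011, 0.707, -0.015]
force: [0.5, 1.3, -0.4]
width: 0.0496
```

```bash
python3 -c "
from h import *
plan(-.0,0.00,.0115,'v')
im,hsv=look()
print([(c,hsv[250,c].tolist()) for c in range(396,436,2)])
m=cv2.inRange(hsv,(8,38,90),(17,72,255)); c=[(c,int((m[215:285,c]>0).sum())) for c in range(380,432,2)];print(c)
b=cv2.inRange(hsv,(0,130,60),(11,255,255));b[:205]=0;b[290:]=0;b[:,:330]=0;b[:,425:]=0
for k in sorted(cv2.findContours(b,0,1)[0],key=cv2.contourArea)[-2:]: print(cv2.contourArea(k),cv2.boundingRect(k))"
```

```text
rot [-0.    0.05  0.32] j6 now -0.1
rot [ 1.8e+02  5.0e-01 -9.0e-02] j6 now -0.1
shift [ 0.0021 -0.0116 -0.0007] now uv [-0.0116  0.0007] z 0.0135
axes: u [ 0.006 -1.     0.   ] v [0.001 0.    1.   ] F uv z [-1.29  0.47 -0.45] t 16.8
[(396, [88, 79, 55]), (398, [87, 88, 52]), (400, [18, 38, 80]), (402, [16, 48, 128]), (404, [17, 47, 152]), (406, [18, 45, 152]), (408, [19, 43, 142]), (410, [19, 43, 131]), (412, [18, 43, 148]), (414, [17, 45, 160]), (416, [18, 48, 153]), (418, [17, 50, 132]), (420, [19, 88, 151]), (422, [17, 105, 104]), (424, [13, 141, 119]), (426, [15, 148, 155]), (428, [18, 168, 143]), (430, [18, 166, 123]), (432, [12, 158, 84]), (434, [10, 153, 100])]
[(380, 18), (382, 18), (384, 16), (386, 16), (388, 16), (390, 16), (392, 15), (394, 15), (396, 15), (398, 16), (400, 17), (402, 22), (404, 6), (406, 3), (408, 4), (410, 1), (412, 4), (414, 4), (416, 2), (418, 6), (420, 1), (422, 0), (424, 0), (426, 0), (428, 0), (430, 0)]
0.0 (355, 270, 1, 1)
21.5 (384, 255, 15, 5)
```

```bash
python3 -c "
from h import *
for z in(.02,.031): print(uv(ray('top',[(419,250),(424,249),(421,250)],z)).round(4).tolist())
im=cv2.imread('pics/top0.png');hsv=cv2.cvtColor(im,cv2.COLOR_BGR2HSV);print([(c,hsv[250,c].tolist()) for c in range(412,436,2)])
im,hsv=look();print([(rr,[(c,hsv[rr,c].tolist()) for c in range(412,428,2)]) for rr in(232,262)])"
```

```text
[[0.1225, -0.0025], [0.1326, 0.0001], [0.1266, -0.0023]]
[[0.1202, -0.0035], [0.1302, -0.0008], [0.1242, -0.0032]]
[(412, [21, 95, 161]), (414, [20, 95, 163]), (416, [20, 97, 161]), (418, [20, 96, 162]), (420, [19, 96, 156]), (422, [17, 105, 92]), (424, [12, 138, 107]), (426, [15, 149, 139]), (428, [18, 169, 127]), (430, [18, 168, 109]), (432, [13, 163, 75]), (434, [11, 158, 87])]
[(232, [(412, [88, 84, 82]), (414, [88, 79, 81]), (416, [87, 85, 81]), (418, [88, 85, 78]), (420, [43, 20, 88]), (422, [18, 35, 72]), (424, [13, 124, 82]), (426, [15, 130, 173])]), (262, [(412, [87, 83, 68]), (414, [89, 82, 65]), (416, [86, 70, 58]), (418, [22, 84, 142]), (420, [22, 90, 176]), (422, [18, 106, 96]), (424, [14, 135, 147]), (426, [18, 107, 179])])]
```

Emit:
{"op": "drive_tool", "data": {
  "increments": [
    [[0.002,-0.001,-0.001],[0,0,0],0.05],
    [[0.002,-0.003,-0.001],[0,0,0],0.05],
    [[0.002,-0.005,-0.001],[0,0,0],0.05],
    [[0.002,-0.007,-0.001],[0,0,0],0.05],
    [[0.002,-0.009,-0.001],[0,0,0],0.05]
  ]
}}

```text
clock: 17.52
eef_pos: [0.5547, -0.0627, 0.0118]
eef_rot: [0.707, 0.011, 0.707, -0.015]
force: [-0.3, 2.4, 1.9]
width: 0.0498
```

Emit:
{"op": "drive_tool", "data": {
  "increments": [
    [[0,-0.001,0],[0,0,0],0.05],
    [[0,-0.002,0],[0,0,0],0.05],
    [[0,-0.003,0],[0,0,0],0.05]
  ]
}}

```text
clock: 17.9
eef_pos: [0.5546, -0.0658, 0.0118]
eef_rot: [0.707, 0.011, 0.707, -0.015]
force: [0.5, 2.1, 1.5]
width: 0.0502
```

```bash
python3 -c "
from h import *
plan(0,0.00,.0115,'v')
im,hsv=look();print([(rr,[(c,hsv[rr,c].tolist()) for c in range(410,428,2)]) for rr in(246,250,254)])"
```

```text
rot [-0.01  0.07  0.33] j6 now -0.12
rot [ 1.7999e+02  5.2000e-01 -1.1000e-01] j6 now -0.12
shift [0.0003 0.0008 0.0001] now uv [ 0.0008 -0.0001] z 0.0118
axes: u [ 0.006 -1.     0.   ] v [0.001 0.    1.   ] F uv z [-2.09  0.39  1.5 ] t 17.9
[(246, [(410, [86, 72, 60]), (412, [26, 23, 77]), (414, [19, 42, 116]), (416, [19, 40, 133]), (418, [20, 42, 140]), (420, [19, 43, 143]), (422, [19, 37, 131]), (424, [34, 20, 101]), (426, [54, 17, 76])]), (250, [(410, [18, 44, 99]), (412, [17, 47, 125]), (414, [17, 46, 143]), (416, [17, 44, 155]), (418, [18, 44, 162]), (420, [17, 44, 161]), (422, [17, 47, 159]), (424, [17, 46, 149]), (426, [18, 46, 134])]), (254, [(410, [17, 46, 127]), (412, [16, 47, 142]), (414, [21, 32, 111]), (416, [60, 18, 84]), (418, [76, 37, 76]), (420, [81, 44, 75]), (422, [41, 22, 92]), (424, [19, 41, 132]), (426, [17, 47, 152])])]
```

Those cream pixels are the ring on the arm's link, not the slab, so I'm dropping that reading. By reported pose the leading edge is at about u=120 mm and sliding takes about 2 N. From here I creep forward and feel for the pad.

Emit:
{"op": "drive_tool", "data": {
  "increments": [
    [[0,-0.001,0],[0,0,0],0.05],
    [[0,-0.002,0],[0,0,0],0.05],
    [[0,-0.003,0],[0,0,0],0.05]
  ]
}}

```text
clock: 18.32
eef_pos: [0.5544, -0.0689, 0.0117]
eef_rot: [0.707, 0.011, 0.707, -0.015]
force: [0.3, 2.1, 0.9]
width: 0.0501
```

Emit:
{"op": "drive_tool", "data": {
  "increments": [
    [[0,-0.0007,0],[0,0,0],0.05],
    [[0,-0.0014,0],[0,0,0],0.05]
  ]
}}

```text
clock: 18.58
eef_pos: [0.5543, -0.0704, 0.0118]
eef_rot: [0.707, 0.011, 0.707, -0.015]
force: [-0.1, 2.1, 2.4]
width: 0.0498
```

Emit:
{"op": "drive_tool", "data": {
  "increments": [
    [[0,-0.0005,0],[0,0,0],0.05],
    [[0,-0.001,0],[0,0,0],0.05]
  ]
}}

```text
clock: 18.82
eef_pos: [0.5543, -0.0714, 0.0117]
eef_rot: [0.707, 0.011, 0.707, -0.015]
force: [-0.8, 2.0, 0.7]
width: 0.0498
```

Emit:
{"op": "drive_tool", "data": {
  "increments": [
    [[0,-0.0005,0],[0,0,0],0.05],
    [[0,-0.001,0],[0,0,0],0.05]
  ]
}}

```text
clock: 19.08
eef_pos: [0.5542, -0.0724, 0.0118]
eef_rot: [0.707, 0.011, 0.707, -0.015]
force: [0.1, 2.0, 3.0]
width: 0.0503
```

Emit:
{"op": "drive_tool", "data": {
  "increments": [
    [[0,-0.0005,0],[0,0,0],0.05],
    [[0,-0.001,0],[0,0,0],0.05]
  ]
}}

```text
clock: 19.32
eef_pos: [0.5542, -0.0735, 0.0118]
eef_rot: [0.707, 0.011, 0.707, -0.015]
force: [0.7, 2.4, 2.2]
width: 0.0503
```

Emit:
{"op": "drive_tool", "data": {
  "increments": [
    [[0,-0.0004,0],[0,0,0],0.05],
    [[0,-0.0008,0],[0,0,0],0.05]
  ]
}}

```text
clock: 19.58
eef_pos: [0.5542, -0.0739, 0.0118]
eef_rot: [0.707, 0.011, 0.707, -0.015]
force: [-0.3, 4.2, 1.7]
width: 0.0501
```

Force is rising while the tool moves less, so that's probably the pad. I repeat the same small step.

Emit:
{"op": "drive_tool", "data": {
  "increments": [
    [[0,-0.0004,0],[0,0,0],0.05],
    [[0,-0.0008,0],[0,0,0],0.05]
  ]
}}

```text
clock: 19.82
eef_pos: [0.5543, -0.074, 0.0118]
eef_rot: [0.707, 0.012, 0.707, -0.015]
force: [0.8, 6.6, 2.0]
width: 0.05
```

Emit:
{"op": "drive_tool", "data": {
  "increments": [
    [[0,-0.0009,0],[0,0,0],0.05],
    [[0,-0.0011,0],[0,0,0],0.05],
    [[0,-0.0011,0],[0,0,0],0.05]
  ]
}}

```text
clock: 20.2
eef_pos: [0.5543, -0.0741, 0.0118]
eef_rot: [0.707, 0.012, 0.707, -0.014]
force: [0.3, 6.6, 1.3]
width: 0.0499
```

Emit:
{"op": "drive_tool", "data": {
  "increments": [
    [[0,-0.0013,0],[0,0,0],0.05],
    [[0,-0.0016,0],[0,0,0],0.05],
    [[0,-0.0016,0],[0,0,0],0.05]
  ]
}}

```text
clock: 20.58
eef_pos: [0.5543, -0.0743, 0.0118]
eef_rot: [0.707, 0.013, 0.707, -0.014]
force: [1.6, 8.0, 1.7]
width: 0.05
```

Emit:
{"op": "drive_tool", "data": {
  "increments": [
    [[0,-0.0017,0],[0,0,0],0.05],
    [[0,-0.002,0],[0,0,0],0.05],
    [[0,-0.002,0],[0,0,0],0.05]
  ]
}}

```text
clock: 20.95
eef_pos: [0.5544, -0.0744, 0.0118]
eef_rot: [0.707, 0.015, 0.707, -0.013]
force: [1.9, 10.7, 1.8]
width: 0.05
```

Emit:
{"op": "drive_tool", "data": {
  "increments": [
    [[0,-0.0019,0],[0,0,0],0.05],
    [[0,-0.0019,0],[0,0,0],0.05],
    [[0,-0.0019,0],[0,0,0],0.05],
    [[0,-0.0019,0],[0,0,0],0.05],
    [[0,-0.0019,0],[0,0,0],0.05],
    [[0,-0.0019,0],[0,0,0],0.05]
  ]
}}

```text
clock: 21.7
eef_pos: [0.5543, -0.0743, 0.0118]
eef_rot: [0.707, 0.016, 0.707, -0.012]
force: [1.1, 10.9, 2.2]
width: 0.05
```

```bash
python3 -c "
from h import *
plan(0,0.00,.0115,'v')"
```

```text
rot [-0.19  0.06 -0.29] j6 now -0.15
rot [ 1.7981e+02 -4.6000e-01 -1.0000e-01] j6 now -0.15
shift [ 0.0004  0.0093 -0.    ] now uv [ 0.0093 -0.    ] z 0.0118
axes: u [-0.005 -1.     0.003] v [0.001 0.003 1.   ] F uv z [-10.89   0.67   2.16] t 21.7
```

The press held for about 1 s at about 10.8 N total. Sliding drag is about 2.1 N, so that's about 8.7 N on the pad. Now I release, back off, lift and clear the view.

Emit:
{"op": "drive_tool", "data": {
  "increments": [
    [[0,0.005,0],[0,0,0],0.05],
    [[0,0.02,0],[0,0,0],0.05],
    [[-0.02,0.04,0],[0,0,0],0.05],
    [[-0.07,0.07,0],[0,0,0],0.05],
    [[-0.12,0.12,0],[0,0,0],0.05],
    [[-0.15,0.18,0],[0,0,0],0.05],
    [[-0.15,0.24,0],[0,0,0],0.05],
    [[-0.15,0.26,0],[0,0,0],0.05]
  ]
}}

```text
clock: 22.7
eef_pos: [0.5647, 0.188, 0.1645]
eef_rot: [0.708, 0.015, 0.706, -0.011]
force: [0.9, -0.6, -0.3]
width: 0.0501
```

```bash
python3 - <<'E'
from h import *
im,hsv=look();cv2.imwrite("pics/topF.png",im)
m=cv2.inRange(hsv,(8,35,90),(18,72,255));b=cv2.inRange(hsv,(0,120,60),(12,255,255))
for a in(m,b): a[:,:330]=0;a[:,428:]=0;a[:214]=0;a[283:]=0
for a,z in((m|b,.031),(b,.063)):
    c=max(cv2.findContours(cv2.morphologyEx(a,cv2.MORPH_OPEN,np.ones((3,3),np.uint8)),0,1)[0],key=cv2.contourArea)
    q=uv(ray("top",c[:,0].astype(float),z))*1000;R=cv2.minAreaRect(q.astype(np.float32));print(np.round(R[0],1),np.round(R[1],1),round(R[2],2),q.min(0).round(1),q.max(0).round(1))
c=max(cv2.findContours(b,0,1)[0],key=cv2.contourArea);print(cv2.minEnclosingCircle(c))
# bystander change against first top picture
d=cv2.absdiff(im,cv2.imread("pics/top0.png")).max(2)>50
for k in sorted(cv2.findContours(cv2.morphologyEx(d.astype(np.uint8),cv2.MORPH_OPEN,np.ones((3,3),np.uint8)),0,1)[0],key=cv2.contourArea)[-8:]: print("diff",cv2.boundingRect(k),cv2.contourArea(k))
s=r.state();print(s["clock"],s["force"].round(2) if hasattr(s["force"],"round") else s["force"])
E
```

```text
[73.9 -2.5] [110.3 110.5] 89.77 [ 18.6 -57.7] [129.3  52.8]
[79.   4.5] [64.3 63.1] 48.2 [ 46.7 -28.2] [111.4  37.2]
((401.6728820800781, 243.58566284179688), 16.74822425842285)
diff (277, 336, 14, 25) 163.0
diff (248, 216, 21, 27) 275.0
diff (370, 261, 53, 14) 298.5
diff (386, 228, 32, 34) 768.5
diff (95, 242, 21, 65) 1199.5
diff (0, 407, 96, 73) 3399.0
diff (77, 134, 197, 146) 13686.0
diff (72, 291, 171, 189) 22726.0
22.75 [ 0.04  2.92 -0.15]
```

```bash
python3 -c "
from station import r
print(r.job_done())"
```

```text
the job is handed in; nothing more can be done
None
```

The slab lies in the rack against the end stop's pad with the bowl still standing on it. I handed the job in at about 23 s.

**What I did:** I pushed the slab sideways with two fingers to bring it into line. Then I pushed it squarely from behind, up the ramp and over the lip. I felt the pad when the force rose from about 2 N to 6.6 N with almost no further movement. I pressed at about 10.8 N total for about 1 s, which is roughly 8.7 N on the pad after allowing 2 N of sliding drag. Then I backed off and lifted clear. The highest push I read was 10.9 N, though forces are only read at the end of each move.

**Last checks (top view):**
- **Slab:** it measured 110 × 110 mm and 0.2° off square. It runs from 18.6 to 129.3 mm past the lip, and I had estimated the pad face at about 130 mm.
- **Bowl:** it stayed at the same place on the slab as before.
- **Bystanders:** the tile and discs beside the rack showed no change. I put the other picture differences down to the arm and its shadow, including one near the brush. I did not check the brush, jar and lid separately.

**What disagreed:**
- **Tool height:** the reported tool height was about 28 mm too low. My first sideways push passed over the slab without touching it. I corrected the height from camera views; x and y agreed with the cameras.
- **Leading edge:** one colour reading of the slab's leading edge was really the ring on the arm, so I discarded it.
- **Flatness:** I judged the slab flat from its position past the lip and its measured size, not from a final side view.

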